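Clamp the blue canister's wire bail on the lazy Susan

TASK

On the lazy Susan stand two ceramic swing-top canisters. Clamp the lid of the blue one shut: swing its wire bail by the orange grip up over the top of the lid, past centre, and fully down to its stop on the other side, then let go. Leave the bail of the white canister, which has no lid on yet, in its open position.

Things in the scene. Friction and masses are not known exactly. Their poses are not given: they have to be found in the camera images.
- blue_canister: Blue lidded canister, 88 mm wide, 122 mm high, fixed on the lazy Susan (locked disc, 390 mm wide, top 30 mm above the shelf). Origin: centre of its underside. Bail hinge axis: parallel to its y, 100 mm above the origin. Its +x, where the open bail leans, points away from the robot, up to 40 degrees askew. A like white canister is 200 mm off; spice jars and egg timer near are under 95 mm high.
- blue_bail (a joint): Blue canister's steel wire bail, rad: 0 open, leaning 55 degrees (0.96 rad) to the canister's +x; 0.96 upright, on centre; 1.92 clamped at its stop, leaning 55 degrees to -x. U 100 mm wide of 4 mm wire, cross wire 47 mm from the hinge axis. Sprung links at its sides drive it from upright to the nearer stop: 2 to 3 N at the grip, none upright; let go past upright it snaps to its stop.
- blue_bail_grip (a point): Point on the axis of the blue canister's orange bail grip, 82 mm from the hinge axis; moves with the bail. The grip is a plastic cylinder 16 mm thick standing straight out from the middle of the cross wire, from 56 to 98 mm off the hinge axis. Pinched from above with fingers closing along the hinge axis, it turns between the pads as the bail swings; it can also be pushed.
- white_bail (a joint): The same bail with orange grip on the white canister, which has no lid; same size and values, rad. It starts open, at 0, and must stay open.

How it is judged (in metres and radians):
At the end, for the whole second after the job is handed in: The blue canister's bail lies within 10 degrees (0.17 rad) of its clamped stop at 1.92 rad, and the white canister's bail within 10 degrees of its open stop at 0 (value of joint blue_bail above 1.75 rad and value of joint white_bail below 0.17 rad); the robot touches nothing.
It fails at once if the white canister's bail is swung up more than 0.5 rad (29 degrees) from its open stop (value of joint white_bail above 0.5 rad).
It also fails if it takes over 38 s, if anything falls off the work surface, if the arm or the gripper's body presses on something with over 40 N, if the wrist force passes 120 N, or if a joint passes its speed limit or range.

ROBOT

A 6-joint arm with a two-finger parallel gripper is mounted at the origin on the work surface. World frame = base frame: x ahead of the robot, y to its left, z up, the work surface at z = 0. Lengths are in mm, angles in rad, forces in N, time in s.
With the tool pointing down it reaches from about 250 to 800 mm from the base axis. Payload 8.5 kg.
Tool frame: the origin (TCP) lies between the finger pads; the fingertips stand 19 mm ahead of it and the grasp point (between the pads) is the TCP (bot.finger_overhang is the distance from the TCP to the fingertips, in mm); z points along the fingers, y is the direction in which the jaws open and shut (so a half turn about z gives the same grasp; the last joint's range is limited). The gripper opens to 85 mm and grips with 20 to 120 N. Pads are 22 mm wide; open, the fingers measure 114 mm over their backs; the gripper's body (76 mm by 85 mm) begins 54 mm behind the grasp point. The pads swing forward as they close: fully open they stand 13 mm farther back than shut.
Start: joints at [1.283, 0.238, -0.013, 1.319, 0, 1.571], TCP at [149.004, 503.367, 250.276] pointing down, gripper open.
Joint ranges: [-2.66, 2.66], [-1.03, 1.9], [-1.14, 1.46], [-1.82, 2.27], [-1.45, 1.34], [-3.14, 3.14]. Speed limits (rad/s): [2.22, 2.22, 2.79, 3.14, 3.14, 3.14].

INTERFACE

Orientations are given as a unit quaternion [x, y, z, w].
In Python, from plant import bot gives the robot as it stands.
- The arm moves only by the tool servo_tool, never from a script. Its argument "series" is a list of rows, each an object with "translation": the shift along the tool's x, y, z in m, a list of three; "turn": the turn, a rotation vector about the tool's x, y, z in degrees, a list of three; "grip": the opening, from 0 (shut) to 1 (fully open). In form: [{"translation": [x, y, z], "turn": [ax, ay, az], "grip": grip}, ...]. A call has 1 to 8 rows; each row shifts and turns the commanded pose from where the row before left it, along the tool's axes as they then stand; what a row does not reach is not made up. A row lasts 1/12 s, in which the tool goes at most 41.7 mm and 7.16 degrees, less where a joint would pass 70% of its speed; a pose out of reach is approached as far as the arm can. A call is refused whole if a number of a shift passes 0.0417 or a number of a turn 7.16, either way. A call with a gripper value outside its range is refused whole. The fingers move at their own pace and stop on an object; the grip force is fixed at half the most. Time passes only in rows, so rows that do not move let the fingers close. It gives the time, the measured TCP pose, the force and the opening at its end, in the units of the state.
- bot.observe(): the state, without advancing time (a new reading comes with each control period).
- bot.snapshot(name): name is "scene" or "top" or "wrist"; returns a dict with "color" (400x640x3 uint8, blue, green, red), "fx", "fy", "cx", "cy" (pixels), "R" (3x3) and "t" (3): a world point X has camera coordinates R X + t; the wrist camera has in their place "tool_from_camera" (4x4, takes a point from camera to tool coordinates, whose origin is the TCP and whose axes are the flange's). Camera axes: x right, y down, z forward; pixel columns grow to the right and rows downward; lengths in mm; the calibration is good to about 2 mm. A picture is of the moment at which its call begins: read the wrist's pose just before it. There is no depth.
- bot.sign_off(): hands the job in, once; it reports no verdict.
Trained networks look in a picture, given as the dict that the camera call returned (one of the last four; its "shot" number tells which), for a name from the list of things; names that differ only in an ending like _2 or _b are one class to them, and where a whole thing is asked for, a point or a joint stands for the part that bears it (a point fixed in the world has none). Each returns a list of dicts, best first, with "confidence" (0 to 1); they miss things now and then, are a little off and sometimes report something else, mostly with a low value. They report only what shows in the picture. A call takes as long as a camera call.
- bot.look_for(picture, query): "centre" ([column, row] in pixels, amid what is visible of it).
- bot.silhouettes(picture, query): "region" (400x640 bool, what is visible of it) and "centre" ([column, row] in pixels, amid what is visible of it).
The state is a dict: "clock": time; "qpos": joint angles; "dq": joint speeds; "joint_efforts": joint torques, N m; "ee_pos": TCP position; "tool_rot": TCP orientation; "contact_force": force on the tool from outside, world axes, zero at the start; "torque": the same for the moment, N m; "gripper_width": finger opening in mm.
Only numpy, scipy, OpenCV 4.12 (cv2) and the standard library are available. Lean on these libraries where they do the work, as an engineer would, in place of code of your own. Each camera call takes 0.05 s, during which the arm holds its last target. There are 200 camera calls.

## Working session

There is one attempt and no reset: what is moved stays moved. The work goes in short steps, Python scripts to look and compute and a tool call to move; the robot and the scene stay as the last step left them, time stands still between calls to the robot, and variables do not carry over. Pictures are saved under pics/ and viewed, about 8 in all and at most 12, crops included, and the job is handed in when it is done.

Besides the shell and the picture viewer there is one more tool, called after "Request:" in YAML: its name, and indented under it one key for each argument. servo_tool: Moves the arm, as the interface text tells. Its arguments: {"type":"object","properties":{"series":{"type":"array"}},"required":["series"]}

```bash
mkdir -p pics
cat > h.py <<'E'
import numpy as np, cv2
from plant import bot
def ray(p,c):
    R=np.array(p["R"]);t=np.array(p["t"])
    d=R.T@np.array([(c[0]-p["cx"])/p["fx"],(c[1]-p["cy"])/p["fy"],1.]);o=-R.T@t
    return o,d/np.linalg.norm(d)
def tri(rs):
    A=sum(np.eye(3)-np.outer(d,d) for o,d in rs);b=sum((np.eye(3)-np.outer(d,d))@o for o,d in rs)
    return np.linalg.solve(A,b)
def atz(p,c,z):
    o,d=ray(p,c);return o+d*(z-o[2])/d[2]
def proj(p,X):
    c=np.array(p["R"])@np.array(X)+np.array(p["t"]);return [p["fx"]*c[0]/c[2]+p["cx"],p["fy"]*c[1]/c[2]+p["cy"]]
E
python3 - <<'E'
from h import *
print(bot.observe())
for n in ["scene","top"]:
    p=bot.snapshot(n);cv2.imwrite(f"pics/{n}1.png",p["color"])
    print(n,-np.array(p["R"]).T@np.array(p["t"]))
    for q in ["blue_canister","blue_bail","blue_bail_grip","white_bail"]:
        for r in bot.look_for(p,q)[:3]: print(n,q,r["centre"],r["confidence"],atz(p,r["centre"],{"blue_canister":150}.get(q,175)).round())
E
```

```text
{'clock': 0.0, 'qpos': array([ 1.28298881e+00,  2.38801361e-01, -1.42197059e-02,  1.31919596e+00,
       -9.49488841e-06,  1.57080219e+00]), 'dq': array([ 0.00313323,  0.00013686,  0.00192402, -0.00134513, -0.00039272,
       -0.00151721]), 'joint_efforts': array([-3.11072099e-04, -5.38773179e+01,  3.46439373e+01,  1.83462276e-02,
        2.60234441e-05,  1.03447687e-05]), 'ee_pos': array([148.91960942, 503.05191428, 249.68025438]), 'tool_rot': array([ 1.43410471e-01,  9.89663040e-01, -7.03689718e-04, -9.71693022e-05]), 'contact_force': array([-0.20877897, -0.32459862,  0.63344341]), 'torque': array([ 0.01754317, -0.02919142, -0.03742062]), 'gripper_width': 85.53576560079637}
scene [851.39392704 283.17484357 682.69325634]
scene blue_canister [269.6, 139.1] 0.78 [ 587. -148.  150.]
scene blue_bail [241.0, 126.2] 0.58 [ 619. -192.  175.]
scene blue_bail_grip [244.1, 128.8] 0.51 [ 619. -182.  175.]
scene white_bail [323.3, 195.6] 0.57 [615.  34. 175.]
top [458.24977199  22.43107687 782.48307249]
top blue_canister [441.6, 215.0] 0.71 [ 555. -180.  150.]
top blue_bail [449.1, 189.0] 0.65 [ 592. -188.  175.]
top blue_bail_grip [448.2, 184.3] 0.55 [ 600. -187.  175.]
top white_bail [305.9, 193.0] 0.64 [593.  39. 175.]
```

Run:
```python
import cv2
a=cv2.imread("pics/top1.png")[110:300,240:510];b=cv2.imread("pics/scene1.png")[60:250,190:460]
cv2.imwrite("pics/both.png",cv2.vconcat([cv2.resize(i,None,fx=1.55,fy=1.55,interpolation=cv2.INTER_CUBIC) for i in (a,b)]))
```

```text
(no output)
```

View pics/both.png

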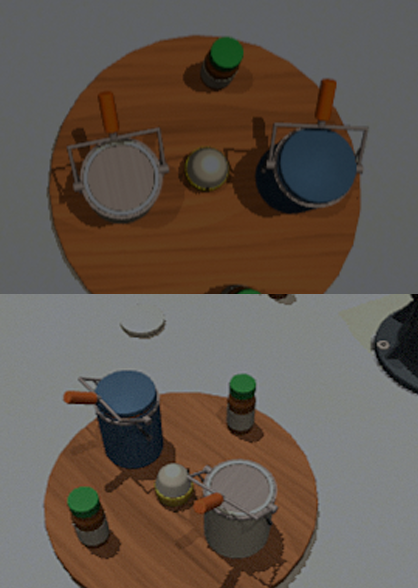

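View pics/top1.png

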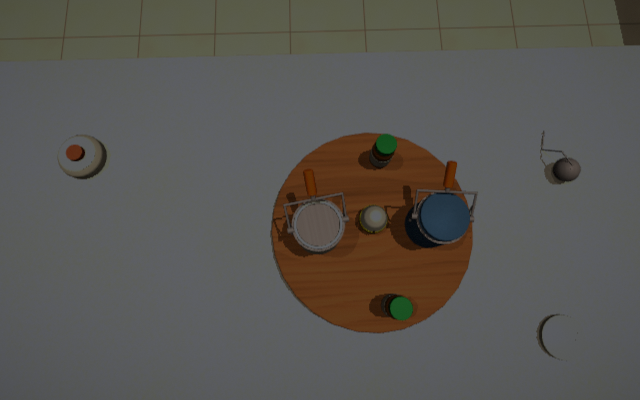

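The top view shows the blue canister at the right, with its lid near px (442,217) and its grip running from (449,186) to (451,162), almost straight away from the robot. The white canister is on the left at (318,225).

Run:
```python
from h import *
P={};S={}
for n in ["scene","top"]:
    p=P[n]=bot.snapshot(n)
    g=bot.look_for(p,"blue_bail_grip")[0]["centre"]
    hsv=cv2.cvtColor(p["color"],cv2.COLOR_BGR2HSV)
    m=((hsv[...,0]<13)&(hsv[...,1]>200)&(hsv[...,2]>80)).astype(np.uint8)
    k,l,st,ce=cv2.connectedComponentsWithStats(m)
    c=[(np.linalg.norm(ce[i]-g),i) for i in range(1,k) if st[i,4]>20]
    i=min(c)[1]; pts=np.argwhere(l==i)[:,::-1].astype(float)
    u=np.linalg.svd(pts-ce[i],full_matrices=False)[2][0]; s=(pts-ce[i])@u
    print(n,g,ce[i],st[i],ce[i]+u*s.min(),ce[i]+u*s.max()); S[n]=ce[i]
X=tri([ray(P[n],S[n]) for n in P]);print("grip mid (77)",X)
for n in P:print(proj(P[n],X),S[n])
t=P["top"]
r=bot.silhouettes(t,"blue_canister")[0]["region"]
print("lid c",atz(t,(443,216),152)); print("cross wire",atz(t,(415,190),157),atz(t,(477,193),157))
print("hinges",atz(t,(415.5,216.5),130),atz(t,(471,216.5),130))
for z in (170,177):print(z,atz(t,S["top"],z))
print(bot.observe()["clock"])
```

```text
scene [246.7, 127.5] [236.26470588 125.76470588] [232 123  12   7  34] [231.8487138  126.12008245] [242.85789096 125.23411991]
top [451.7, 189.8] [449.23214286 171.375     ] [446 161  11  26  56] [452.03922003 161.18442867] [445.25973492 185.79608786]
grip mid (77) [ 623.53100024 -194.03673714  176.001413  ]
[np.float64(238.24123599906304), np.float64(126.50953063937362)] [236.26470588 125.76470588]
[np.float64(451.105191356625), np.float64(169.68282820275184)] [449.23214286 171.375     ]
lid c [ 552.69983819 -181.53543452  152.        ]
cross wire [ 596.1911937  -138.33091386  157.        ] [ 588.07401626 -239.09256794  157.        ]
hinges [ 556.57974739 -142.36861822  130.        ] [ 553.6906526  -235.63613911  130.        ]
170 [ 622.43021488 -192.86223932  170.        ]
177 [ 620.55381511 -190.40167627  177.        ]
0.75
```

Request:
servo_tool:
  series:
    - {"translation": [-0.018,-0.037,-0.002],"turn": [0,0,-3.5],"grip": 1}
    - {"translation": [-0.018,-0.037,-0.002],"turn": [0,0,-3.5],"grip": 1}
    - {"translation": [-0.018,-0.037,-0.002],"turn": [0,0,-3.5],"grip": 1}
    - {"translation": [-0.018,-0.037,-0.002],"turn": [0,0,-3],"grip": 1}
    - {"translation": [-0.02,-0.035,-0.002],"turn": [0,0,0],"grip": 1}
    - {"translation": [-0.02,-0.035,-0.002],"turn": [0,0,0],"grip": 1}

```text
clock: 1.25
ee_pos: [226.9, 270.8, 262.5]
tool_rot: [0.025, 1.0, 0.0, 0.0]
contact_force: [1.1, 1.0, 1.0]
gripper_width: 84.9
```

Request:
servo_tool:
  series:
    - {"translation": [-0.028,-0.0295,0],"turn": [0,0,0],"grip": 1}
    - {"translation": [-0.028,-0.0295,0],"turn": [0,0,0],"grip": 1}
    - {"translation": [-0.028,-0.0295,0],"turn": [0,0,0],"grip": 1}
    - {"translation": [-0.028,-0.0295,0],"turn": [0,0,0],"grip": 1}
    - {"translation": [-0.028,-0.0295,0],"turn": [0,0,0],"grip": 1}
    - {"translation": [-0.028,-0.0295,0],"turn": [0,0,0],"grip": 1}
    - {"translation": [-0.028,-0.0295,0],"turn": [0,0,0],"grip": 1}
    - {"translation": [-0.028,-0.0295,0],"turn": [0,0,0],"grip": 1}

```text
clock: 1.92
ee_pos: [439.3, 23.1, 262.6]
tool_rot: [0.026, 1.0, 0.0, 0.0]
contact_force: [0.6, 1.0, 0.3]
gripper_width: 85.5
```

Request:
servo_tool:
  series:
    - {"translation": [-0.028,-0.0295,0],"turn": [0,0,0],"grip": 1}
    - {"translation": [-0.028,-0.0295,0],"turn": [0,0,0],"grip": 1}
    - {"translation": [-0.028,-0.0295,0],"turn": [0,0,0],"grip": 1}
    - {"translation": [-0.028,-0.0295,0],"turn": [0,0,0],"grip": 1}
    - {"translation": [-0.028,-0.0295,0],"turn": [0,0,0],"grip": 1}
    - {"translation": [-0.02,-0.0295,0],"turn": [0,0,0],"grip": 1}
    - {"translation": [0,0,0],"turn": [0,0,0],"grip": 1}
    - {"translation": [0,0,0],"turn": [0,0,0],"grip": 1}

```text
clock: 2.58
ee_pos: [589.4, -161.5, 261.1]
tool_rot: [0.027, 1.0, 0.0, -0.001]
contact_force: [-0.6, 0.7, 0.4]
gripper_width: 85.4
```

Run:
```python
from h import *
from scipy.spatial.transform import Rotation as Ro
o=bot.observe();p=bot.snapshot("wrist")
T=np.array(p["tool_from_camera"]);Rw=Ro.from_quat(o["tool_rot"]).as_matrix()
C=Rw@T[:3,3]+o["ee_pos"];RR=Rw@T[:3,:3]
p["R"]=RR.T;p["t"]=-RR.T@C
print(o["clock"],o["ee_pos"],o["tool_rot"],o["contact_force"],C)
for q in ["blue_canister","blue_bail","blue_bail_grip"]:
    for r in bot.look_for(p,q)[:2]: print(q,r["centre"],r["confidence"],atz(p,r["centre"],177).round())
hsv=cv2.cvtColor(p["color"],cv2.COLOR_BGR2HSV)
m=((hsv[...,0]<13)&(hsv[...,1]>200)&(hsv[...,2]>60)).astype(np.uint8)
k,l,st,ce=cv2.connectedComponentsWithStats(m)
for i in range(1,k):
  if st[i,4]>100: print(st[i],ce[i],atz(p,ce[i],175).round(1))
im=p["color"].copy()
a=np.radians(-3.5);H=np.array([555,-188,130.]);d=np.array([np.cos(a)*.819,np.sin(a)*.819,.574])
for r in (0,56,82,98): 
  u=proj(p,H+r*d);print(r,u)
  cv2.circle(im,tuple(int(v) for v in u),4,(0,255,0),1)
cv2.imwrite("pics/w1.png",im)
```

```text
2.5833 [ 589.36283403 -161.5217077   261.11550258] [ 2.73068584e-02  9.99626803e-01  1.37957558e-04 -7.55500658e-04] [-0.59300063  0.70091909  0.42205477] [ 520.18740677 -157.77804714  385.1099601 ]
blue_canister [292.8, 173.4] 0.66 [ 558. -185.  177.]
blue_bail_grip [289.3, 218.9] 0.8 [ 595. -191.  177.]
[545 200  17  35 153] [553.24836601 213.66013072] [602.7  21.2 175. ]
0 [np.float64(295.05097792303405), np.float64(160.64997733907938)]
56 [np.float64(292.3491716109326), np.float64(219.30273857802158)]
82 [np.float64(290.9481850935832), np.float64(249.71636494828545)]
98 [np.float64(290.0332367237033), np.float64(269.57872445354144)]
```

View pics/w1.png

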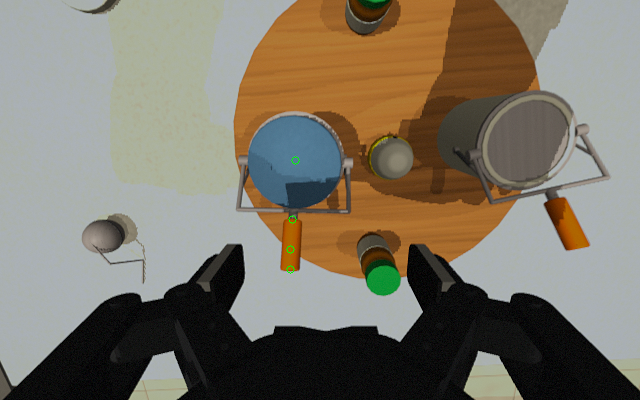

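The predicted grip points line up with the wrist picture: the grip runs from px (292,219) to (290,270). I'll aim the TCP at (622, -192, 177).

Request:
servo_tool:
  series:
    - {"translation": [-0.0175,-0.0145,0],"turn": [0,0,0],"grip": 0.7}
    - {"translation": [-0.017,-0.0145,0],"turn": [0,0,0],"grip": 0.6}
    - {"translation": [0,0,0.02],"turn": [0,0,0],"grip": 0.6}
    - {"translation": [0,0,0.02],"turn": [0,0,0],"grip": 0.6}
    - {"translation": [0,0,0.02],"turn": [0,0,0],"grip": 0.6}
    - {"translation": [0,0,0.014],"turn": [0,0,0],"grip": 0.6}
    - {"translation": [0,0,0.01],"turn": [0,0,0],"grip": 0.6}
    - {"translation": [0,0,0],"turn": [0,0,0],"grip": 0.5}

```text
clock: 3.45
ee_pos: [620.7, -189.4, 176.8]
tool_rot: [0.025, 1.0, 0.0, -0.001]
contact_force: [0.0, 0.0, -0.5]
gripper_width: 43.1
```

Run:
```python
from h import *
p=bot.snapshot("wrist");q=bot.snapshot("top");o=bot.observe();print(o["clock"],o["ee_pos"],o["contact_force"],o["gripper_width"])
cv2.imwrite("pics/w2.png",cv2.vconcat([p["color"][100:400,120:520],cv2.resize(q["color"][130:250,380:540],(400,300))]))
```

```text
3.55 [ 621.87855032 -190.06832025  179.16255325] [0.07712659 0.01630338 0.65022197] 42.56336821851534
```

View pics/w2.png

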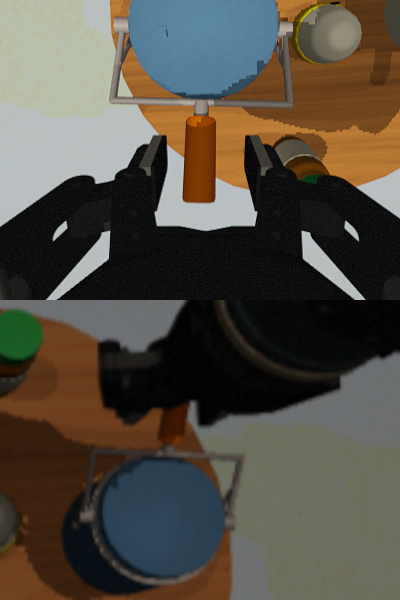

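The grip stands between the pads, about 2 mm off their middle (px 199 against 206). I'll nudge the tool and close.

Request:
servo_tool:
  series:
    - {"translation": [0,-0.002,0.001],"turn": [0,0,0],"grip": 0.4}
    - {"translation": [0,0,0],"turn": [0,0,0],"grip": 0.1}
    - {"translation": [0,0,0],"turn": [0,0,0],"grip": 0.0}
    - {"translation": [0,0,0],"turn": [0,0,0],"grip": 0.0}
    - {"translation": [0,0,0],"turn": [0,0,0],"grip": 0.0}
    - {"translation": [0,0,0],"turn": [0,0,0],"grip": 0.0}

```text
clock: 4.05
ee_pos: [622.2, -192.6, 178.5]
tool_rot: [0.026, 1.0, 0.0, 0.001]
contact_force: [-0.3, 2.1, 5.5]
gripper_width: 14.3
```

Request:
servo_tool:
  series:
    - {"translation": [0.0046,0,-0.0055],"turn": [0,0,0],"grip": 0}
    - {"translation": [0.0046,0,-0.0055],"turn": [0,0,0],"grip": 0}
    - {"translation": [0.0055,0,-0.0046],"turn": [0,0,0],"grip": 0}
    - {"translation": [0.0055,0,-0.0046],"turn": [0,0,0],"grip": 0}
    - {"translation": [0.0062,0,-0.0036],"turn": [0,0,0],"grip": 0}
    - {"translation": [0.0062,0,-0.0036],"turn": [0,0,0],"grip": 0}
    - {"translation": [0.0067,0,-0.0025],"turn": [0,0,0],"grip": 0}
    - {"translation": [0.0067,0,-0.0025],"turn": [0,0,0],"grip": 0}

```text
clock: 4.72
ee_pos: [574.2, -189.2, 208.7]
tool_rot: [0.026, 1.0, 0.001, -0.001]
contact_force: [1.8, 7.2, -14.4]
gripper_width: 13.9
```

Request:
servo_tool:
  series:
    - {"translation": [0.007,0,-0.0005],"turn": [0,0,0],"grip": 0}
    - {"translation": [0.007,0,-0.0005],"turn": [0,0,0],"grip": 0}
    - {"translation": [0.0071,0,0],"turn": [0,0,0],"grip": 0}
    - {"translation": [0.0071,0,0],"turn": [0,0,0],"grip": 0}
    - {"translation": [0.007,0,0.0012],"turn": [0,0,0],"grip": 0}
    - {"translation": [0.007,0,0.0012],"turn": [0,0,0],"grip": 0}
    - {"translation": [0.0067,0,0.0025],"turn": [0,0,0],"grip": 0}
    - {"translation": [0.0067,0,0.0025],"turn": [0,0,0],"grip": 0}

```text
clock: 5.38
ee_pos: [519.5, -187.6, 203.4]
tool_rot: [0.026, 1.0, -0.0, 0.0]
contact_force: [0.4, 0.2, 0.0]
gripper_width: -0.2
```

The jaws are fully shut, so the grip has slipped out. I need to see which side the bail went to.

Run:
```python
from h import *
p=bot.snapshot("wrist");q=bot.snapshot("top");s=bot.snapshot("scene");o=bot.observe();print(o["clock"],o["ee_pos"],o["contact_force"],o["gripper_width"])
a=cv2.resize(p["color"],(480,300));b=cv2.resize(q["color"][130:250,360:520],(400,300));c=cv2.resize(s["color"][70:190,190:350],(400,300))
cv2.imwrite("pics/w3.png",cv2.vconcat([cv2.copyMakeBorder(a,0,0,0,320,0),cv2.hconcat([b,c])]))
```

```text
5.5333 [ 519.66156497 -187.47514503  203.24959026] [ 0.14235078 -0.48245595  0.17929435] -0.18041627271101968
```

View pics/w3.png

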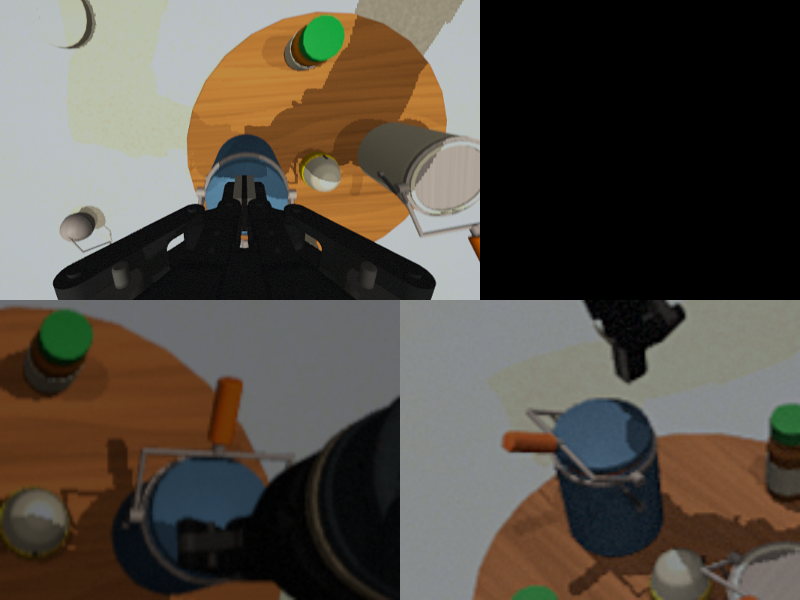

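The bail has fallen back to its open stop: the grip points away again in the lower-left panel. Pinching slipped, so I'll push instead. I'll put the shut fingers behind the grip's tip and sweep it over centre, where the spring finishes the swing.

Request:
servo_tool:
  series:
    - {"translation": [0,0,-0.03],"turn": [0,0,0],"grip": 0}
    - {"translation": [0,0,-0.027],"turn": [0,0,0],"grip": 0}
    - {"translation": [-0.0365,0,0],"turn": [0,0,0],"grip": 0}
    - {"translation": [-0.0365,0,0],"turn": [0,0,0],"grip": 0}
    - {"translation": [-0.0365,0,0],"turn": [0,0,0],"grip": 0}
    - {"translation": [-0.0365,0,0],"turn": [0,0,0],"grip": 0}
    - {"translation": [0,0,0],"turn": [0,0,0],"grip": 0}
    - {"translation": [0,0,0],"turn": [0,0,0],"grip": 0}

```text
clock: 6.2
ee_pos: [667.8, -194.9, 257.7]
tool_rot: [0.026, 1.0, 0.0, -0.001]
contact_force: [-0.3, -0.4, -0.4]
gripper_width: -0.2
```

Request:
servo_tool:
  series:
    - {"translation": [0,0,0.025],"turn": [0,0,0],"grip": 0}
    - {"translation": [0,0,0.025],"turn": [0,0,0],"grip": 0}
    - {"translation": [0,0,0.024],"turn": [0,0,0],"grip": 0}
    - {"translation": [0,0,0],"turn": [0,0,0],"grip": 0}
    - {"translation": [0,0,0],"turn": [0,0,0],"grip": 0}

```text
clock: 6.62
ee_pos: [664.7, -194.9, 186.3]
tool_rot: [0.026, 1.0, 0.0, -0.001]
contact_force: [0.5, -0.9, 0.5]
gripper_width: 0.0
```

Run:
```python
from h import *
p=bot.snapshot("wrist");s=bot.snapshot("scene");o=bot.observe();print(o["clock"],o["ee_pos"],o["contact_force"],o["gripper_width"])
a=cv2.resize(p["color"],(480,300));c=cv2.resize(s["color"][70:190,170:330],(400,300))
cv2.imwrite("pics/w4.png",cv2.vconcat([a,cv2.copyMakeBorder(c,0,0,0,80,0)]))
```

```text
6.7167 [ 666.28694842 -195.24885855  188.56305709] [ 0.05201062 -0.6129721   0.38311574] 0.019936149202716053
```

View pics/w4.png

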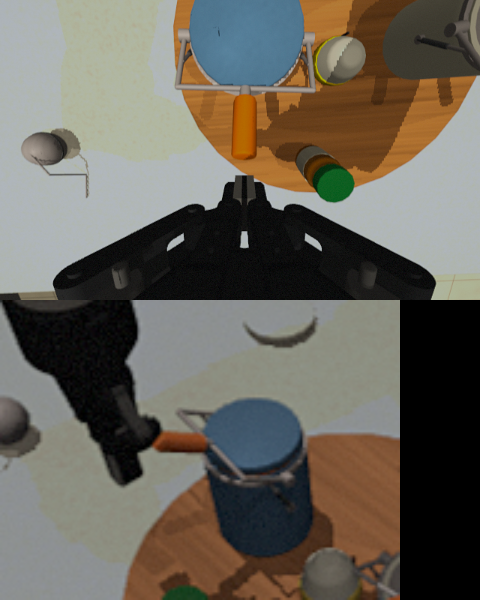

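Request:
servo_tool:
  series:
    - {"translation": [0.01,0,0],"turn": [0,0,0],"grip": 0}
    - {"translation": [0.007,0,-0.004],"turn": [0,0,0],"grip": 0}
    - {"translation": [0.007,0,-0.004],"turn": [0,0,0],"grip": 0}
    - {"translation": [0.007,0,-0.004],"turn": [0,0,0],"grip": 0}
    - {"translation": [0.007,0,-0.004],"turn": [0,0,0],"grip": 0}
    - {"translation": [0.007,0,-0.003],"turn": [0,0,0],"grip": 0}
    - {"translation": [0.007,0,-0.002],"turn": [0,0,0],"grip": 0}
    - {"translation": [0.007,0,-0.002],"turn": [0,0,0],"grip": 0}

```text
clock: 7.38
ee_pos: [609.0, -192.3, 213.0]
tool_rot: [0.026, 1.0, -0.001, 0.004]
contact_force: [3.6, 0.5, 2.2]
gripper_width: -0.0
```

Contact force is about 4 N, as expected. Continuing past centre.

Request:
servo_tool:
  series:
    - {"translation": [0.008,0,0],"turn": [0,0,0],"grip": 0}
    - {"translation": [0.008,0,0],"turn": [0,0,0],"grip": 0}
    - {"translation": [0.008,0,0],"turn": [0,0,0],"grip": 0}
    - {"translation": [0.008,0,0],"turn": [0,0,0],"grip": 0}
    - {"translation": [0.008,0,0],"turn": [0,0,0],"grip": 0}
    - {"translation": [0.008,0,0],"turn": [0,0,0],"grip": 0}
    - {"translation": [0.008,0,0],"turn": [0,0,0],"grip": 0}
    - {"translation": [0.006,0,0],"turn": [0,0,0],"grip": 0}

```text
clock: 8.05
ee_pos: [543.9, -188.6, 209.1]
tool_rot: [0.026, 1.0, 0.0, -0.0]
contact_force: [0.2, 0.9, -1.0]
gripper_width: 0.2
```

Request:
servo_tool:
  series:
    - {"translation": [0.008,0,0],"turn": [0,0,0],"grip": 0}
    - {"translation": [0,0,0],"turn": [0,0,0],"grip": 0}
    - {"translation": [0,0,0],"turn": [0,0,0],"grip": 0}
    - {"translation": [0,0,-0.03],"turn": [0,0,0],"grip": 0}
    - {"translation": [0,0,-0.03],"turn": [0,0,0],"grip": 0}
    - {"translation": [-0.04,0,-0.005],"turn": [0,0,0],"grip": 0}
    - {"translation": [-0.04,0,0],"turn": [0,0,0],"grip": 0}
    - {"translation": [-0.02,0,0],"turn": [0,0,0],"grip": 0}

```text
clock: 8.72
ee_pos: [640.9, -193.6, 274.7]
tool_rot: [0.026, 1.0, -0.0, 0.002]
contact_force: [-0.2, 0.3, -0.3]
gripper_width: 0.0
```

Run:
```python
from h import *
p=bot.snapshot("wrist");q=bot.snapshot("top");s=bot.snapshot("scene");o=bot.observe();print(o["clock"],o["ee_pos"],o["contact_force"],o["gripper_width"])
a=cv2.resize(p["color"],(480,300));b=cv2.resize(q["color"][120:270,280:480],(400,300));c=cv2.resize(s["color"][70:220,190:390],(400,300))
cv2.imwrite("pics/w5.png",cv2.vconcat([cv2.copyMakeBorder(a,0,0,0,320,0),cv2.hconcat([b,c])]))
```

```text
8.8667 [ 638.51593067 -193.3044085   272.75227346] [-0.31714873 -0.13917906 -0.6629139 ] -0.05600131619487805
```

View pics/w5.png

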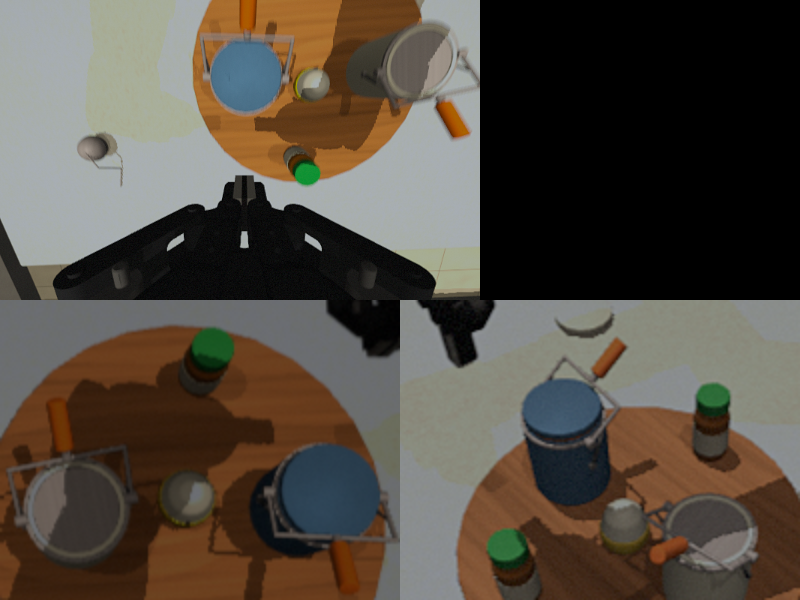

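The blue bail now leans toward the robot, and the white one is still open. I'll check the angle numerically before handing in.

Run:
```python
from h import *
P={};S={}
for n in ["scene","top"]:
    p=P[n]=bot.snapshot(n)
    a=np.radians(-3.5)
    for f in (55,45,35,25):
        f=np.radians(f); X=np.array([555,-188,130])+77*np.array([-np.cos(a)*np.sin(f),-np.sin(a)*np.sin(f),np.cos(f)])
        print(n,round(np.degrees(f)),np.round(proj(p,X),1))
    g=proj(p,X)
    hsv=cv2.cvtColor(p["color"],cv2.COLOR_BGR2HSV)
    m=((hsv[...,0]<13)&(hsv[...,1]>200)&(hsv[...,2]>80)).astype(np.uint8)
    k,l,st,ce=cv2.connectedComponentsWithStats(m)
    i=min((np.linalg.norm(ce[i]-g),i) for i in range(1,k) if st[i,4]>20)[1]
    print(n,"seen",ce[i].round(1),st[i,4]);S[n]=ce[i]
print(tri([ray(P[n],S[n]) for n in P]))
```

```text
scene 55 [293.5  97.9]
scene 45 [289.7  95.8]
scene 35 [285.3  94.6]
scene 25 [280.2  94.5]Traceback (most recent call last):
  File "<stdin>", line 13, in <module>
ValueError: min() iterable argument is empty
```

In the scene view the grip's middle is at about px (294,99.5), and the model puts it at (293.5,97.9) for the 55° stop, so the bail is at its stop. Handing in.

```bash
python3 -c "
from plant import bot
o=bot.observe();print(o['clock'],o['contact_force']);print(bot.sign_off())"
```

```text
8.9167 [ 0.19934821 -0.09855111 -0.60641582]
the job is handed in; nothing more can be done
None
```

The blue canister's bail is clamped at its stop on the robot's side, and I handed the job in at about 8.9 s of the 38 s allowed.

- **What I did:** I first pinched the grip and swung it, but it slipped out near upright and the bail fell back to open. I then pushed the grip with the shut fingers from behind, over centre. The spring snapped it down to its stop, and I backed the arm away.
- **Blue bail:** in the scene view its grip is at about px (294, 99.5). The expected position at the 55° stop is (293.5, 97.9), so the two agree.
- **White bail:** it still looks open in all three views; I did not measure its angle.
- **Robot:** the fingers are clear of everything, and the force reading is about 0.6 N, which is noise.
- **Failed check:** an automatic two-camera measurement of the final grip position crashed because its colour threshold found no grip in the scene image. The blue bail figure above was read by eye from one view.

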